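# Fit the mixer's large drive pulley and hold its belt tensioner back

## Task

I am about to put a new belt on the bench mixer: take the larger of the two loose pulleys and lower it (do not drop it) hub upwards onto the bare spindle until it sits fully home, and let go of it. Then push the belt tensioner by its upright grip right back against its spring, well past the last click of the ratchet, and finish while still holding it there yourself, so that the pawl is not what keeps it back. Leave the other things on the bench where they are.

Things in the scene. Friction and masses are not known exactly. Their poses are not given: they have to be found in the camera images.
- pulley_large: The larger loose aluminium belt pulley, lying hub upwards on the bench. Flanges 80 mm diameter, rim 18 mm thick; above the rim a round hub 31 mm diameter, its top 40 mm above the underside. A plain 19 mm bore runs right through. About 0.26 kg. Origin: centre of the underside, z along the axis towards the hub.
- pulley_small: The smaller loose pulley, not wanted: flanges 56 mm diameter, otherwise like the large one (hub 31 mm diameter, 40 mm high, 19 mm bore). It lies beside the large one, and they may lie either way round. Origin: centre of the underside.
- spindle_seat (a point): Centre of the shoulder on the mixer's bare upright spindle, 142 mm above the bench, where the pulley's underside rests when home. The spindle above it is 16 mm diameter, 36 mm tall, its end tapered. z up; x runs from here along the mixer to its motor pulley.
- mixer: The bench mixer's drive base, fixed: cream housing 320 mm (its x) by 250 mm (its y), cover off; flat aluminium deck 130 mm above the bench, fittings on it up to 180 mm. Origin: centre of the underside.
- tensioner_pivot (a point): Point on the vertical pivot axis of the tensioner arm, at deck height (130 mm above the bench).
- tensioner_grip (a point): Centre of the top of the upright grey plastic grip (22 mm diameter, 50 mm tall, standing on the steel lever) at the end of the tensioner's lever, 105 mm from the pivot axis, top 191 mm above the bench. The lever's upper face is 141 mm above the bench; it sticks out beyond the long side of the housing. The grip moves with the arm.
- tensioner (a joint): Tensioner arm angle, rad, growing as it is pushed back: anticlockwise from above, grip moving away from the robot. 0 forward stop, 0.60 rear stop. The spring pushes it forward: about 5 N at the grip at 0, 9 N at 0.60. The ratchet clicks twice: let go, the arm falls back to 0 or is caught by the pawl at about 0.17 or 0.38. Starts at 0 or 0.17. Hold it past 0.45.
- pawl (a joint): Angle of the small sprung pawl that clicks over the tensioner's ratchet teeth, rad; 0 is dropped in, growing to about 0.15 as a tooth lifts it.
- spanner: Bystander: steel spanner 160 mm long lying on the bench. Origin: centre of the underside.
- reagent_bottle: Bystander: white bottle, 64 mm diameter, 145 mm tall, blue cap. Origin: centre of the underside.
- steel_beaker: Bystander: steel beaker, 72 mm diameter, 85 mm tall. Origin: centre of the underside.
- screw_jar: Bystander: low glass jar, 54 mm diameter, 55 mm tall. Origin: centre of the underside.
- boss_head: Bystander: grey cast boss-head clamp, about 85 x 30 x 46 mm. Origin: centre of the underside of its block.
Mind the look-alikes: they are no part of the job. What is shaped like the pulley_large but brown, purple or yellow is not meant.

How it is judged:
On the way, in this order (a step that is already met when the one before it is completed fails the run):
1. the large pulley sits fully home on the spindle, hub up, and is let go (horizontal distance between pulley_large and spindle_seat below 0.0035 m and z of pulley_large in the frame of spindle_seat between -0.003 and 0.003 m and angle between pulley_large's own z axis and vertical below 0.08 rad and contact force between the fingers and pulley_large below 0.1 N), for 0.2 s.
2. the tensioner is pushed back past the last click (value of joint tensioner above 0.45 rad and contact force between the fingers and tensioner above 3 N), for 0.2 s.
At the end, for the whole second after the job is handed in: The fingers still press the tensioner with over 3 N, steady at over 0.45 rad, past the last tooth (pawl catches at 0.38), with no load on the pawl; the large pulley sits hub up on the spindle, within 3.5 mm of its axis, 3 mm of the shoulder, 0.08 rad of upright, untouched (all of step 1 and all of step 2 and velocity of joint tensioner between -0.2 and 0.2 rad/s and contact force between pawl and tensioner below 0.5 N); the arm keeps its last pose, push and grip.
It fails at once if the large pulley is dropped onto the spindle (faster than 0.5 m/s within 60 mm of its seat) (distance between pulley_large and spindle_seat below 0.06 m and linear speed of pulley_large above 0.5 m/s).
It fails at once if another thing on the bench is moved by more than 40 mm (distance of any of pulley_small, spanner, reagent_bottle, steel_beaker, screw_jar, boss_head from where it was at the start of the episode above 0.04 m).
It also fails if it takes over 54 s, if anything falls off the work surface, if the arm or the gripper's body presses on something with over 40 N, if the wrist force passes 120 N, or if a joint passes its speed limit or range.

## Robot

A 6-joint arm with a two-finger parallel gripper is mounted at the origin on the work surface. World frame = base frame: x ahead of the robot, y to its left, z up, the work surface at z = 0. Lengths are in m, angles in rad, forces in N, time in s.
With the tool pointing down it reaches from about 0.425 to 0.95 m from the base axis. Payload 3.5 kg.
Tool frame: the origin (TCP) lies at the very end of the fingers, on their centre line; the grasp point (between the pads) lies ctrl.pinch_z behind it (ctrl.pinch_z is the distance from the TCP to the grasp point, in m); z points along the fingers, y is the line along which they close (so a half turn about z gives the same grasp; the last joint's range is limited). The gripper opens to 85 mm and grips with 20 to 120 N. Pads are 22 mm wide; open, the fingers measure 114 mm over their backs; the gripper's body (76 mm by 85 mm) begins 54 mm behind the grasp point. The pads swing forward as they close: fully open they stand 13 mm farther back than shut.
Start: joints at [1.184, 0.286, 1.577, -0, 1.279, -0.15], TCP at [0.158, 0.656, 0.208] pointing down, gripper open.
Joint ranges: [-2.77, 2.77], [-0.9, 2.22], [0.21, 2.48], [-1.53, 4.67], [0.24, 2.81], [-2.84, 2.84]. Speed limits (rad/s): [2.79, 2.79, 3.14, 3.14, 3.14, 3.14].

## Interface

Orientations are given as a unit quaternion [x, y, z, w].
In Python, from plant import ctrl gives the robot as it stands.
- The arm moves only by the shell command python3 -m inch FILE [FORCE], which reads ROWS from the file FILE. ROWS is a JSON list of rows, 1 to 10 of them, each an object with the fields trans (a list: dx, dy, dz in units of 5 mm), turn_vec (a list: a rotation vector rx, ry, rz in units of 0.2 rad), jaw (the opening from 0.0 (shut) to 1.0 (fully open)); a field left out counts as zero (the opening has to be given); each row is the pose to reach, as a shift and turn from the pose commanded when the command began, along the tool's axes at that moment; what a row does not reach only later rows make up. A row lasts 1/8 s, in which the tool goes at most 0.0625 m and 0.188 rad, less where a joint would pass 70% of its speed; a pose out of reach is approached as far as the arm can. The fingers move at their own pace and stop on an object; FORCE is the grip in N (left out, the last holds). Time passes only in rows, so rows that do not move let the fingers close. It prints the time, the measured TCP pose, the force, the opening and the grip force at its end. Input that does not fit is refused with a message, and nothing moves.
- ctrl.get_state(): the state, without advancing time (a new reading comes with each control period).
- ctrl.read_camera(name): name is "scene" or "top" or "wrist"; returns a dict with "pixels" (384x512x3 uint8, red, green, blue), "camera_matrix" (3x3 intrinsics, pixels), "xyz" and "orientation" of the camera in the world. Camera axes: x right, y down, z forward; pixel columns grow to the right and rows downward; lengths in m; the calibration is good to about 2 mm. The wrist camera is an equidistant fisheye: a pixel r from the principal point sees the ray r / f radians off the axis. A picture is of the moment at which its call begins. There is no depth.
- ctrl.sign_off(): hands the job in; it is judged then, once.
Trained networks look in the newest picture that a camera, given by its name, has taken for a name from the list of things; names that differ only in an ending like _2 or _b are one class to them, and where a whole thing is asked for, a point or a joint stands for the part that bears it (a point fixed in the world has none). Each returns a list of dicts, best first, with "conf" (0 to 1); they miss things now and then, are a little off and sometimes report something else, mostly with a low value. They report only what shows in the picture. A call takes as long as a camera call. They do not tell look-alikes from the thing itself.
- ctrl.recognise(camera, thing): "position" ([x, y, z] in m, in world coordinates, good to about 4 mm: the middle of the surface that is visible of it).
- ctrl.masks_of(camera, thing): "region" (384x512 bool, what is visible of it).
- ctrl.mark_of(camera, thing): "position" ([x, y, z] in m, in world coordinates, good to about 4 mm: a listed point, or the origin of a listed thing).
The state is a dict: "time": time; "qpos": joint angles; "dq": joint speeds; "joint_efforts": joint torques, N m; "eef_pos": TCP position; "tcp_rot": TCP orientation; "contact_force": force on the tool from outside, world axes, zero at the start; "wrist_torque": the same for the moment, N m; "opening": opening from 0.0 (shut) to 1.0 (fully open); "finger_force": force on a finger pad.
Only numpy, scipy, OpenCV 4.12 (cv2) and the standard library are available. Lean on these libraries where they do the work, as an engineer would, in place of code of your own. Each camera call takes 0.05 s, during which the arm holds its last target. There are 200 camera calls.

## Working session

There is one attempt and no reset: what is moved stays moved. The work goes in short steps, Python scripts to look and compute and a shell command to move; the robot and the scene stay as the last step left them, time stands still between calls to the robot, and variables do not carry over. Pictures are saved under pics/ and viewed, at most 10 in all, crops included, and the job is handed in when it is done.

```bash
mkdir -p pics; ls; cat > h.py <<'E'
import numpy as np,cv2
from plant import ctrl
from scipy.spatial.transform import Rotation as R
def snap(n,f=None):
    c=ctrl.read_camera(n)
    if f: cv2.imwrite('pics/'+f,cv2.cvtColor(c['pixels'],cv2.COLOR_RGB2BGR))
    return c
def proj(c,p):
    K=np.array(c['camera_matrix']);q=R.from_quat(c['orientation']).inv().apply(np.array(p)-c['xyz'])
    u=K@(q/q[2]);return u[:2]
def totool(d):
    s=ctrl.get_state();return R.from_quat(s['tcp_rot']).inv().apply(d)
E
python3 - <<'E'
from h import *
a=snap('scene','s0.png')
b=snap('top','t0.png')
cv2.imwrite('pics/st0.png',cv2.resize(cv2.cvtColor(np.vstack([a['pixels'],b['pixels']]),cv2.COLOR_RGB2BGR),None,fx=.78,fy=.78))
for n in ['scene','top']:
    print(n)
    for t in ['pulley_large','pulley_small']:
        print(t,'rec',[(np.round(r['position'],3).tolist(),round(r['conf'],2)) for r in ctrl.recognise(n,t)])
    for t in ['pulley_large','pulley_small','spindle_seat','mixer','tensioner_pivot','tensioner_grip','spanner','reagent_bottle','steel_beaker','screw_jar','boss_head']:
        c=a if n=='scene' else b
        print(t,[(np.round(r['position'],3).tolist(),round(r['conf'],2),proj(c,r['position']).round().tolist()) for r in ctrl.mark_of(n,t)])
print(ctrl.pinch_z,ctrl.get_state())
E
```

```text
pics
scene
pulley_large rec [([0.309, 0.313, 0.016], 0.82), ([0.4, 0.228, 0.015], 0.72), ([0.439, 0.354, 0.014], 0.65), ([0.564, -0.124, 0.13], 0.58), ([0.362, 0.476, 0.019], 0.56), ([0.537, 0.241, 0.014], 0.52)]
pulley_small rec [([0.601, 0.338, 0.015], 0.61), ([0.464, -0.438, 0.049], 0.45)]
pulley_large [([0.352, 0.49, 0.004], 0.8, [289.0, 130.0]), ([0.3, 0.326, -0.001], 0.79, [260.0, 149.0]), ([0.534, 0.252, -0.001], 0.56, [306.0, 177.0]), ([0.472, -0.438, -0.002], 0.54, [185.0, 323.0])]
pulley_small [([0.471, -0.439, -0.003], 0.63, [184.0, 323.0]), ([0.597, 0.351, -0.004], 0.55, [331.0, 167.0])]
spindle_seat [([0.449, -0.046, 0.141], 0.57, [246.0, 192.0])]
mixer [([0.533, -0.072, 0.003], 0.96, [266.0, 236.0])]
tensioner_pivot [([0.541, -0.166, 0.133], 0.68, [254.0, 231.0]), ([0.653, -0.408, 0.003], 0.32, [248.0, 342.0])]
tensioner_grip [([0.466, -0.245, 0.19], 0.69, [215.0, 228.0])]
spanner [([0.511, 0.512, -0.001], 0.62, [325.0, 139.0])]
reagent_bottle [([0.652, -0.406, 0.003], 0.76, [248.0, 341.0]), ([0.371, -0.418, 0.002], 0.38, [159.0, 301.0]), ([0.548, -0.538, -0.001], 0.26,
[... 1285 characters left out ...]
rray([ 1.18398957e+00,  2.86291518e-01,  1.57668416e+00, -5.73190297e-05,
        1.27861192e+00, -1.50022238e-01]), 'dq': array([ 1.26294493e-03,  3.34573808e-05, -2.42137086e-04, -1.19264230e-03,
        1.18582565e-04, -2.52873669e-04]), 'joint_efforts': array([ 5.82832254e-04, -4.05943680e+01, -2.92937779e+01, -3.58704870e-05,
        4.94305441e-04,  1.34958551e-06]), 'eef_pos': array([0.15833611, 0.65615413, 0.20773912]), 'tcp_rot': array([ 1.18107676e-01,  9.93000794e-01, -4.83930971e-06,  2.71330218e-05]), 'contact_force': array([ 0.24267488,  0.29511298, -0.24657181]), 'wrist_torque': array([ 0.01143785,  0.00604615, -0.01137197]), 'finger_force': 0.0, 'opening': 1.0036641848031223}
```

View pics/st0.png

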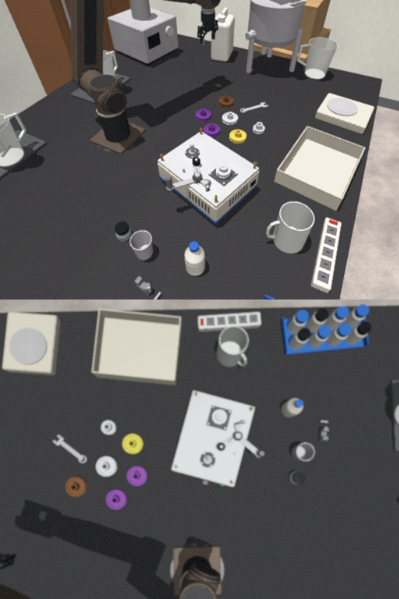

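```bash
python3 - <<'E'
import cv2,numpy as np
a=cv2.imread('pics/t0.png')[140:280,70:200];b=cv2.imread('pics/s0.png')[110:210,225:375]
a=cv2.resize(a,(520,560),interpolation=3)
b=cv2.resize(b,(750,500),interpolation=3)
cv2.imwrite('pics/c1.png',a);cv2.imwrite('pics/c2.png',b)
E
```

```text
(no output)
```

View pics/c1.png

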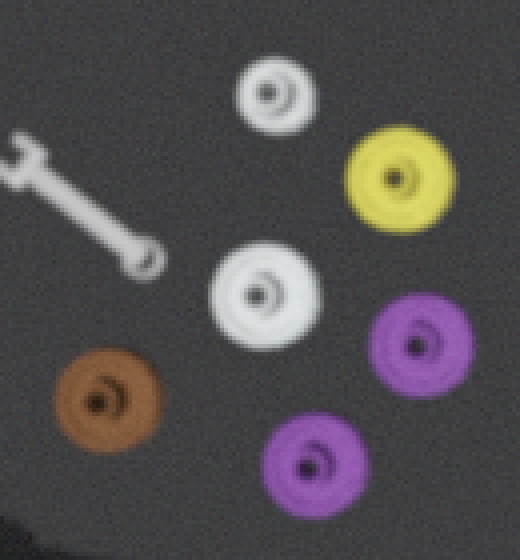

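Candidates in the top image: white-aluminium large (136,213), small (140,163), yellow (171,183), purple (176,224) and (149,254), brown (98,238). I choose the one at (136,213), world about (0.437, 0.368). The crop shows it as plain aluminium, larger than the other, hub and bore facing up.

```bash
python3 - <<'E'
from h import *
s=ctrl.get_state()
print(totool(np.array([.437,.368,.18])-s['eef_pos']))
c=snap('wrist');r=R.from_quat(s['tcp_rot']).inv()
print(c['camera_matrix'],r.apply(c['xyz']-s['eef_pos']),(r*R.from_quat(c['orientation'])).as_matrix().round(3),R.from_quat(s['tcp_rot']).as_matrix().round(3))
E
```

```text
[-0.33847798 -0.21475091  0.02775843]
[[297.31863964   0.         260.11507565]
 [  0.         297.31863964 193.81773072]
 [  0.           0.           1.        ]] [ 0.07627732  0.00037289 -0.16807021] [[ 0.001 -0.953 -0.302]
 [ 1.     0.001  0.   ]
 [ 0.    -0.302  0.953]] [[-0.972  0.235  0.   ]
 [ 0.235  0.972 -0.   ]
 [-0.    -0.    -1.   ]]
```

Careful with the scale: shifts go in units of 5 mm and turns go in units of 0.2 rad. That gives: -0.338 m is -67.6, -0.3 m is -60.

```bash
echo '[{"trans":[-10, -6, 0], "jaw":1}, {"trans":[-20, -12, 0], "jaw":1}, {"trans":[-30, -19, 0], "jaw":1}, {"trans":[-40, -25.4, 0], "jaw":1}, {"trans":[-50, -31.8, 0], "jaw":1}, {"trans":[-60, -38, 0], "jaw":1}, {"trans":[-67.6, -43, 0], "jaw":1}, {"trans":[-67.6, -43, 0], "jaw":1}]' > next.json && python3 -m inch next.json
cat >> h.py <<'E'
def ray(c,u):
    K=np.array(c['camera_matrix']);v=(np.array(u)-K[:2,2])/K[0,0];r=np.hypot(*v)
    d=np.array([*(v/max(r,1e-9)*np.sin(r)),np.cos(r)]);return R.from_quat(c['orientation']).apply(d)
def wproj(c,p):
    K=np.array(c['camera_matrix']);q=R.from_quat(c['orientation']).inv().apply(np.array(p)-c['xyz'])
    t=np.arctan2(np.hypot(q[0],q[1]),q[2]);return K[:2,2]+K[0,0]*t*q[:2]/np.hypot(q[0],q[1])
def rayp(c,u):  # pinhole
    return R.from_quat(c['orientation']).apply(np.linalg.inv(c['camera_matrix'])@[*u,1.])
def onz(c,u,z,f=ray):
    d=f(c,u);return np.array(c['xyz'])+d*(z-c['xyz'][2])/d[2]
E
python3 - <<'E'
from h import *
c=snap('wrist','w1.png')
print(ctrl.get_state()['eef_pos'])
for t in ['pulley_large']:
  print(t,[(np.round(r['position'],4).tolist(),round(r['conf'],2),wproj(c,r['position']).round().tolist()) for r in ctrl.mark_of('wrist',t)])
for m in ctrl.masks_of('wrist','pulley_large'):
  ys,xs=np.nonzero(m['region']);print(m['conf'],xs.mean(),ys.mean(),xs.min(),xs.max(),ys.min(),ys.max())
E
```

```text
time: 2.45
eef_pos: [0.4385, 0.3657, 0.2079]
tcp_rot: [0.12, 0.993, -0.0, 0.0]
contact_force: [-1.0, 0.9, -0.3]
opening: 1.0
finger_force: 0.0
[0.43729293 0.36694477 0.20782941]
pulley_large [([0.433, 0.3614, 0.0032], 0.88, [255.0, 159.0]), ([0.5284, 0.2547, 0.0004], 0.83, [199.0, 241.0]), ([0.3549, 0.493, 0.002], 0.65, [342.0, 78.0]), ([0.3969, 0.2372, 0.0003], 0.58, [159.0, 156.0])]
0.91 156.8503723764387 155.12153012863914 127 187 125 186
0.87 200.1060650454146 65.6000585994726 167 233 32 98
0.76 341.58732565191025 78.73226197695573 309 374 47 110
0.61 198.94212218649517 243.4316720257235 169 227 216 271
0.6 257.9654178674352 163.25744476464936 225 290 131 195
```

View pics/w1.png

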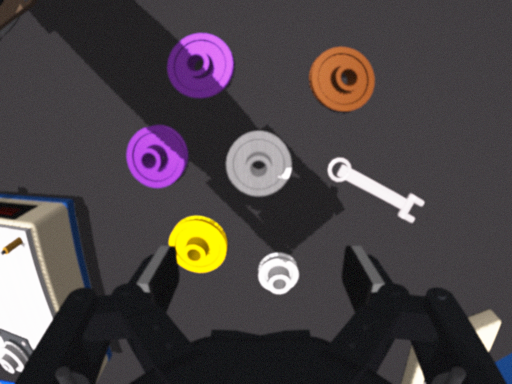

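The wrist view shows the aluminium large pulley at (258,163) (hub ring visible, bore at 259,166), small one at (278,273), yellow, purple and brown decoys elsewhere.

```bash
python3 - <<'E'
from h import *
c=snap('wrist')
def near(n,u):
  ms=ctrl.masks_of(n,'pulley_large')
  ms=[m['region'].astype(np.uint8) for m in ms]
  return min(ms,key=lambda m:np.hypot(*(np.argwhere(m).mean(0)[::-1]-u)))
m=near('wrist',(258,163))
ct=max(cv2.findContours(m,0,1)[0],key=len)[:,0]
for z in (.0,.018,.04):
  P=np.array([onz(c,u,z)[:2] for u in ct],np.float32);e=cv2.fitEllipse(P*1000);print('w',z,np.round(e[0],1),np.round(e[1],1))
g=cv2.GaussianBlur(cv2.cvtColor(c['pixels'],cv2.COLOR_RGB2GRAY),(3,3),0)
cr=g[125:202,220:297];cv2.imwrite('pics/c3.png',cv2.resize(cr,(616,616)[::1],interpolation=3)[:600])
t=snap('top');m=near('top',(136,213));ct=max(cv2.findContours(m,0,1)[0],key=len)[:,0]
P=np.array([onz(t,u,.014,rayp)[:2] for u in ct],np.float32);e=cv2.fitEllipse(P*1000);print('t',np.round(e[0],1),np.round(e[1],1),np.hypot(*(np.argwhere(m).mean(0)[::-1]-(136,213))))
# triangulate rim centre
a=onz(c,(258,163.3),.018);mc=np.argwhere(m).mean(0)[::-1]
d1=ray(c,(258,163.3));d2=rayp(t,mc);A=np.c_[d1,-d2];x=np.linalg.lstsq(A,np.array(t['xyz'])-c['xyz'],rcond=None)[0]
print('tri',c['xyz']+d1*x[0],t['xyz']+d2*x[1])
E
```

```text
w 0.0 [440.2 363.2] [82.1 84.6]
w 0.018 [436.4 364.3] [78.1 80.5]
w 0.04 [431.9 365.6] [73.3 75.6]
t [390.3 239.9] [76.1 80.9] 40.8810073508596
tri [ 0.47020429  0.35642293 -0.16774125] [ 0.38499763  0.27549375 -0.18022776]
```

View pics/c3.png

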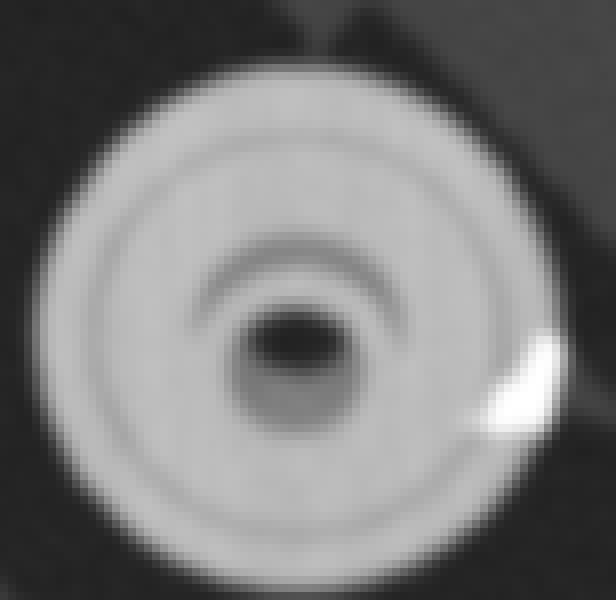

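```bash
python3 - <<'E'
from h import *
c=snap('wrist');t=snap('top')
u=(220+297/8-.4,125+370/8-.4)
print(onz(c,u,.04),onz(c,u,.0))
v=(70+258/4-.4,140+296/4-.4)
d1=ray(c,u);d2=rayp(t,v);x=np.linalg.lstsq(np.c_[d1,-d2],np.array(t['xyz'])-c['xyz'],rcond=None)[0]
print('tri',c['xyz']+d1*x[0],t['xyz']+d2*x[1])
s=ctrl.get_state();print(s['eef_pos'],totool(np.array([.436,.3645,.02])-s['eef_pos']))
E
```

```text
[0.43682495 0.36482358 0.04      ] [0.4457927  0.36219739 0.        ]
tri [0.43691624 0.36479684 0.03959277] [0.43329855 0.36251321 0.03893164]
[0.43581649 0.36859736 0.20775029] [-0.00113442 -0.00395101  0.18775009]
```

```bash
echo '[{"trans":[0, -0.6, 10], "jaw":0.75}, {"trans":[0, -0.6, 22], "jaw":0.75}, {"trans":[0, -0.6, 30], "jaw":0.75}, {"trans":[0, -0.6, 37.6], "jaw":0.75}, {"trans":[0, -0.6, 37.6], "jaw":0.75}, {"trans":[0, -0.6, 37.6], "jaw":0.0}, {"trans":[0, -0.6, 37.6], "jaw":0.0}, {"trans":[0, -0.6, 37.6], "jaw":0.0}, {"trans":[0, -0.6, 37.6], "jaw":0.0}]' > next.json && python3 -m inch next.json 60
python3 - <<'E'
from h import *
c=snap('wrist','w2.png')
print(np.mean([ctrl.get_state()['eef_pos'] for _ in range(3)],0))
E
```

```text
time: 4.03
eef_pos: [0.4362, 0.3652, 0.0207]
tcp_rot: [0.118, 0.993, 0.0, 0.001]
contact_force: [-0.9, 0.5, 0.9]
opening: 0.0
finger_force: 0.0
[0.43605157 0.36511116 0.02036598]
```

View pics/w2.png

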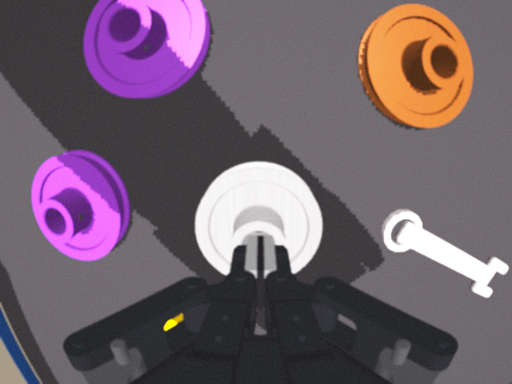

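```bash
python3 - <<'E'
import cv2
a=cv2.imread('pics/w2.png')[150:350,160:360]
cv2.imwrite('pics/c4.png',cv2.resize(a,(600,600),interpolation=3))
from h import *
s=ctrl.get_state();print(s['opening'],s['finger_force'])
E
```

```text
0.0007922700425374152 0.0
```

View pics/c4.png

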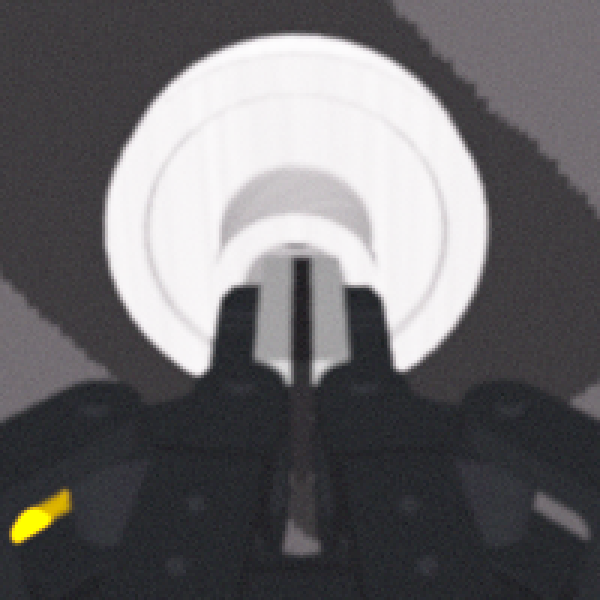

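```bash
python3 - <<'E'
from h import *
c=snap('wrist')
for u,z in [((160+297/3,150+226/3),.018),((160+297/3,150+165/3),.018),((160+105/3,150+230/3),.018),((160+488/3,150+230/3),.018),((160+297/3,150+35/3),.018),((160+297/3,150+243/3),.04),((160+297/3,150+215/3),.04)]:
  print(np.round(u,0),onz(c,u,z).round(4),totool(onz(c,u,z)-ctrl.get_state()['eef_pos']).round(4))
s=ctrl.get_state()
for p in ([0,0,0],[.011,0,0],[.011,0,-.02],[.011,0,-.03],[.0,0,-.02]): print(p,wproj(c,s['eef_pos']+R.from_quat(s['tcp_rot']).apply(p)))
ms=ctrl.recognise('wrist','pulley_large');print([(np.round(m['position'],3),m['conf']) for m in ms])
E
echo '[{"jaw":0.1}, {"jaw":0.2}, {"jaw":0.3}]' > next.json && python3 -m inch next.json 20
```

```text
[259. 225.] [0.4344 0.3652 0.018 ] [ 0.0015 -0.0002  0.0022]
[259. 205.] [0.4212 0.3684 0.018 ] [ 0.0151 -0.0002  0.0022]
[195. 227.] [0.4261 0.3253 0.018 ] [ 0.0002 -0.0409  0.0021]
[323. 227.] [0.445  0.4043 0.018 ] [0.0003 0.0403 0.0022]
[259. 162.] [0.3952 0.3747 0.018 ] [ 0.0419 -0.0002  0.0021]
[259. 231.] [0.4283 0.3668 0.04  ] [ 0.0078 -0.0001 -0.0198]
[259. 222.] [0.4229 0.3681 0.04  ] [ 0.0134 -0.0001 -0.0198]
[0, 0, 0] [259.31767919 229.00338457]
[0.011, 0, 0] [259.3174078  212.48533852]
[0.011, 0, -0.02] [259.22483133 225.75307443]
[0.011, 0, -0.03] [259.17061764 233.58248601]
[0.0, 0, -0.02] [259.22902448 243.72328267]
[(array([0.355, 0.48 , 0.022]), 0.95), (array([0.389, 0.248, 0.016]), 0.85), (array([0.419, 0.369, 0.019]), 0.83), (array([0.307, 0.322, 0.015]), 0.59), (array([0.501, 0.283, 0.013]), 0.47)]
time: 4.55
eef_pos: [0.4357, 0.3649, 0.0197]
tcp_rot: [0.118, 0.993, -0.0, -0.0]
contact_force: [0.4, 0.0, -0.1]
opening: 0.301
finger_force: 0.0
```

```bash
echo '[{"jaw":0.5}, {"jaw":0.6}, {"trans":[0, 0, 0.8], "jaw":0.6}, {"trans":[0, 0, 1.4], "jaw":0.6}]' > next.json && python3 -m inch next.json 20; echo '[{"jaw":0.3}, {"jaw":0.0}, {"jaw":0.0}]' > next.json && python3 -m inch next.json 30
python3 - <<'E'
from h import *
c=snap('wrist','w3.png')
a=cv2.imread('pics/w3.png')[150:350,160:360]
cv2.imwrite('pics/c5.png',cv2.resize(a,(600,600),interpolation=3))
E
```

```text
time: 5.05
eef_pos: [0.4356, 0.3648, 0.0123]
tcp_rot: [0.118, 0.993, -0.0, -0.0]
contact_force: [-0.0, -0.3, -0.7]
opening: 0.601
finger_force: 0.0
time: 5.42
eef_pos: [0.4357, 0.3649, 0.0126]
tcp_rot: [0.118, 0.993, -0.0, -0.0]
contact_force: [-0.9, 0.6, -1.1]
opening: 0.327
finger_force: 29.7
```

View pics/c5.png

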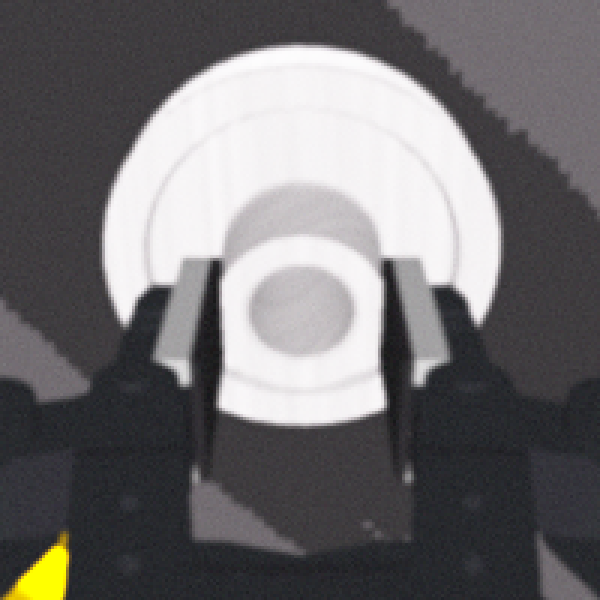

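It gripped only the top few millimetres of the hub: the tips stand some 22 mm behind the TCP. Re-grip 10 mm deeper.

Converted, 0.01 m is 2, 0.005 m is 1.

```bash
echo '[{"jaw":0.5}, {"jaw":0.55}, {"trans":[0, 0, 1], "jaw":0.55}, {"trans":[0, 0, 2], "jaw":0.55}, {"trans":[0, 0, 2], "jaw":0.0}, {"trans":[0, 0, 2], "jaw":0.0}, {"trans":[0, 0, 2], "jaw":0.0}]' > next.json && python3 -m inch next.json 70
python3 - <<'E'
from h import *
c=snap('wrist','w4.png');s=ctrl.get_state()
print(s['eef_pos'],s['contact_force'],totool(np.array([.454,-.05,.24])-s['eef_pos']))
E
echo '[{"trans":[0, 0, -6], "jaw":0.0}, {"trans":[0, 0, -12], "jaw":0.0}]' > next.json && python3 -m inch next.json
```

```text
time: 6.35
eef_pos: [0.4354, 0.3648, 0.0023]
tcp_rot: [0.118, 0.993, -0.0, -0.0]
contact_force: [0.5, -0.2, -1.8]
opening: 0.324
finger_force: 69.7
[0.43541973 0.36477274 0.00233561] [-0.87139695 -0.17978303 -1.42327697] [-0.1152493  -0.39894748 -0.23753847]
time: 6.65
eef_pos: [0.4351, 0.3645, 0.0625]
tcp_rot: [0.118, 0.993, -0.001, -0.001]
contact_force: [0.6, 0.4, -1.3]
opening: 0.326
finger_force: 69.7
```

```bash
echo '[{"trans":[-2, -4, -11], "jaw":0}, {"trans":[-4, -10, -22], "jaw":0}, {"trans":[-8, -18, -30], "jaw":0}, {"trans":[-12, -26, -38], "jaw":0}, {"trans":[-17, -36, -38], "jaw":0}, {"trans":[-22, -46, -38], "jaw":0}, {"trans":[-27, -56, -38], "jaw":0}, {"trans":[-32, -66, -38], "jaw":0}, {"trans":[-36, -74, -38], "jaw":0}, {"trans":[-39, -80, -38], "jaw":0}]' > next.json && python3 -m inch next.json
echo '[{"jaw":0}, {"jaw":0}]' > next.json && python3 -m inch next.json
python3 - <<'E'
from h import *
c=snap('wrist','w5.png');np.savez('w5.npz',K=c['camera_matrix'],p=c['xyz'],q=c['orientation'])
print(ctrl.get_state()['eef_pos'])
for t in ['spindle_seat','tensioner_grip','tensioner_pivot']:
  print(t,[(np.round(r['position'],4).tolist(),round(r['conf'],2),wproj(c,r['position']).round().tolist()) for r in ctrl.mark_of('wrist',t)])
cv2.imwrite('pics/w5b.png',cv2.resize(cv2.imread('pics/w5.png'),(800,600),interpolation=3))
E
```

```text
time: 7.9
eef_pos: [0.5313, -0.0716, 0.2522]
tcp_rot: [0.119, 0.993, 0.0, -0.0]
contact_force: [0.2, -0.9, -2.3]
opening: 0.325
finger_force: 69.8
time: 8.15
eef_pos: [0.5311, -0.0692, 0.2522]
tcp_rot: [0.118, 0.993, 0.0, -0.001]
contact_force: [-0.3, 0.9, -2.1]
opening: 0.322
finger_force: 69.9
[ 0.53106829 -0.06876301  0.25236646]
spindle_seat [([0.4482, -0.0482, 0.1431], 0.76, [261.0, 93.0])]
tensioner_grip [([0.4624, -0.2423, 0.1905], 0.67, [62.0, 171.0])]
tensioner_pivot [([0.5393, -0.1715, 0.1292], 0.68, [169.0, 208.0])]
```

View pics/w5b.png

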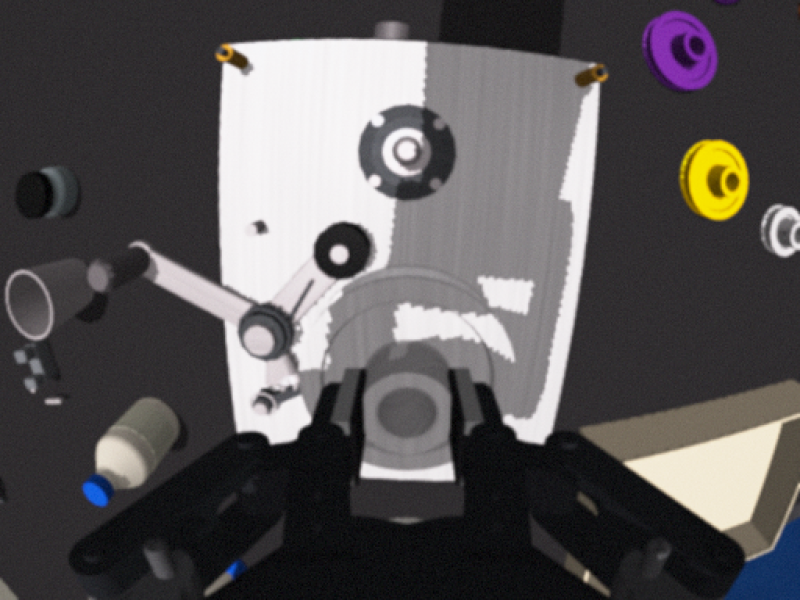

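The picture shows the spindle at (260,96) px, tensioner grip top at (66,175), pivot (170,214), idler (220,160), and the held pulley's bore at (260,262).

```bash
python3 - <<'E'
from h import *
c=snap('wrist');g=cv2.cvtColor(c['pixels'],cv2.COLOR_RGB2GRAY);s=ctrl.get_state()
def up(x0,x1,y0,y1,k=8):return cv2.resize(g[y0:y1,x0:x1],None,fx=k,fy=k,interpolation=2)
a=up(225,295,60,130);b=up(225,295,225,295)
cv2.imwrite('pics/c6.png',cv2.resize(np.hstack([a,b]),(800,400)))
# dark flange
d=(cv2.GaussianBlur(g,(3,3),0)<75).astype(np.uint8);d[:, :225]=0;d[:,296:]=0;d[:62]=0;d[131:]=0
n,l,st,ce=cv2.connectedComponentsWithStats(d);i=1+st[1:,4].argmax()
ct=max(cv2.findContours((l==i).astype(np.uint8),0,1)[0],key=len)[:,0]
P=np.array([onz(c,u,.135)[:2] for u in ct],np.float32)*1000
print('flange',st[i],cv2.fitEllipse(ct),cv2.fitEllipse(P),cv2.minEnclosingCircle(P))
for u,z in [((260.2,95.8),.178),((260.2,95.8),.17)]: print(onz(c,u,z))
E
```

```text
flange [252  70  39  58 855] ((269.3721008300781, 100.14583587646484), (37.34126663208008, 51.787479400634766), 24.577051162719727) ((456.8035583496094, -41.41221618652344), (35.52842330932617, 49.855255126953125), 53.16274642944336) ((454.28582763671875, -45.1105842590332), 28.53704261779785)
[ 0.45175832 -0.04912689  0.178     ]
[ 0.45157847 -0.04908251  0.17      ]
```

View pics/c6.png

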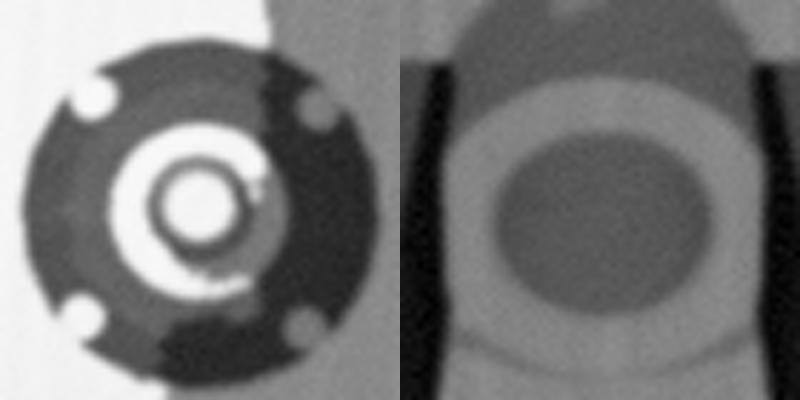

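The crop shows spindle tip centred at (259.3,95.6), shoulder ring concentric at (259.3,96.6), and the held bore at (260.3,263.4).

```bash
python3 - <<'E'
from h import *
c=snap('wrist');s=ctrl.get_state()
for u,z in [((259.3,95.55),.178),((259.3,96.6),.142),((259.3,96.8),.135)]: print(z,onz(c,u,z).round(4))
tip=onz(c,(259.3,95.55),.178)
z=s['eef_pos'][2]+.0377
k=5.714;f=lambda x,y:(225+(x-400)/k-.5,225+y/k-.5)
B=[onz(c,f(*q),z) for q in [(604,222.5),(497,222),(712,222),(603,130),(603,315)]]
print('bore',B[0].round(4),np.linalg.norm(B[1]-B[2]),np.linalg.norm(B[3]-B[4]),'rel tool',totool(B[0]-s['eef_pos']).round(4))
print('to go tool',totool(tip-B[0]).round(4), s['eef_pos'])
E
```

```text
0.178 [ 0.4515 -0.0499  0.178 ]
0.142 [ 0.4516 -0.05    0.142 ]
0.135 [ 0.4516 -0.05    0.135 ]
bore [ 0.5334 -0.0687  0.2905] 0.019090590776822864 0.01935169657013464 rel tool [-0.0019  0.0005 -0.0377]
to go tool [ 0.0841 -0.0008  0.1125] [ 0.53139629 -0.06879021  0.25281733]
```

```bash
echo '[{"trans":[4, 0, 2], "jaw":0}, {"trans":[8.4, -0.2, 6], "jaw":0}, {"trans":[8.4, -0.2, 6], "jaw":0}]' > next.json && python3 -m inch next.json
python3 - <<'E'
from h import *
c=snap('wrist','w6.png')
p=wproj(c,[.4515,-.0499,.178]);print(p,ctrl.get_state()['eef_pos'])
x,y=p.round().astype(int)
a=cv2.imread('pics/w6.png',0)[y-20:y+20,x-20:x+20]
hc=cv2.HoughCircles(cv2.resize(a,None,fx=8,fy=8,interpolation=2),cv2.HOUGH_GRADIENT,1.5,20,param1=80,param2=30,minRadius=25,maxRadius=110)
if hc is not None: print([((q[0]/8-.5+x-20).round(1),(q[1]/8-.5+y-20).round(1),q[2]/8) for q in hc[0][:6]])
cv2.imwrite('pics/c7.png',cv2.resize(a,(480,480),interpolation=2))
E
```

```text
time: 8.82
eef_pos: [0.4885, -0.0597, 0.2208]
tcp_rot: [0.118, 0.993, 0.0, -0.002]
contact_force: [0.5, 0.4, -2.4]
opening: 0.32
finger_force: 69.8
[260.79015586 155.92651969] [ 0.49006236 -0.06030304  0.22241258]
```

View pics/c7.png

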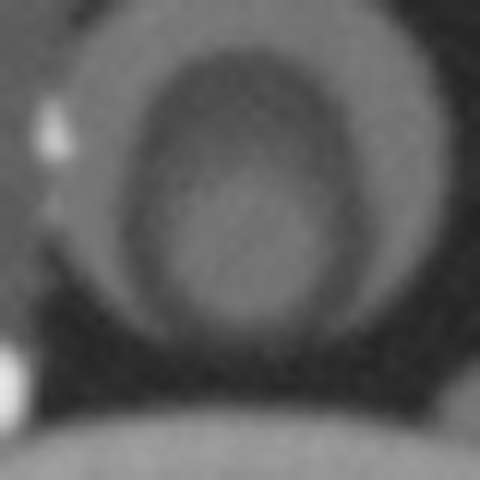

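```bash
echo '[{"trans":[4.2, 0, 0], "jaw":0}, {"trans":[8.4, 0, 2], "jaw":0}, {"trans":[8.4, 0, 6], "jaw":0}, {"trans":[8.4, 0, 7.4], "jaw":0}, {"trans":[8.4, 0, 7.4], "jaw":0}]' > next.json && python3 -m inch next.json
echo '[{"trans":[0, 0, 0.8], "jaw":0}, {"trans":[0, 0, 1.6], "jaw":0}, {"trans":[0, 0, 2.4], "jaw":0}]' > next.json && python3 -m inch next.json
python3 - <<'E'
from h import *
print(np.mean([(ctrl.read_camera('wrist'),ctrl.get_state()['eef_pos'])[1] for _ in range(4)],0))
E
```

```text
time: 9.5
eef_pos: [0.4503, -0.0511, 0.1862]
tcp_rot: [0.118, 0.993, -0.0, 0.0]
contact_force: [-0.8, 0.7, -1.6]
opening: 0.33
finger_force: 69.8
time: 9.88
eef_pos: [0.4497, -0.051, 0.1737]
tcp_rot: [0.118, 0.993, -0.0, 0.0]
contact_force: [0.6, -1.0, -1.5]
opening: 0.322
finger_force: 69.8
[ 0.44934259 -0.0508154   0.17325627]
```

Converted, 0.024 m is 4.8, 0.02 m is 4.

```bash
echo '[{"trans":[0, 0, 1.4], "jaw":0}, {"trans":[0, 0, 2.8], "jaw":0}, {"trans":[0, 0, 4], "jaw":0}, {"trans":[0, 0, 4.8], "jaw":0}, {"trans":[0, 0, 4.8], "jaw":0}]' > next.json && python3 -m inch next.json
echo '[{"trans":[0, 0, 0.6], "jaw":0}, {"trans":[0, 0, 1], "jaw":0}, {"trans":[0, 0, 1], "jaw":0}]' > next.json && python3 -m inch next.json
```

```text
time: 10.7
eef_pos: [0.4493, -0.0508, 0.1492]
tcp_rot: [0.118, 0.993, 0.0, -0.0]
contact_force: [0.6, -0.2, -2.5]
opening: 0.325
finger_force: 69.9
time: 11.08
eef_pos: [0.4495, -0.0509, 0.1446]
tcp_rot: [0.118, 0.993, -0.0, -0.0]
contact_force: [0.0, 1.4, -1.5]
opening: 0.321
finger_force: 69.9
```

Converted, 0.001 m is 0.2.

```bash
echo '[{"trans":[0, 0, 0.2], "jaw":0}, {"trans":[0, 0, 0.2], "jaw":0}]' > next.json && python3 -m inch next.json;echo '[{"trans":[0, 0, 0.2], "jaw":0}, {"trans":[0, 0, 0.2], "jaw":0}]' > next.json && python3 -m inch next.json
```

```text
time: 11.32
eef_pos: [0.4498, -0.051, 0.1443]
tcp_rot: [0.118, 0.993, -0.0, 0.0]
contact_force: [-0.9, -0.0, 0.5]
opening: 0.325
finger_force: 70.2
time: 11.58
eef_pos: [0.4499, -0.051, 0.1442]
tcp_rot: [0.118, 0.993, -0.0, 0.0]
contact_force: [-2.5, 0.5, 5.8]
opening: 0.321
finger_force: 70.8
```

Converted, -0.1 m is -20, -0.05 m is -10.

```bash
echo '[{"jaw":0.36}, {"jaw":0.45}, {"jaw":0.55}, {"jaw":0.55}, {"trans":[0, 0, -4], "jaw":0.55}, {"trans":[0, 0, -10], "jaw":0.55}, {"trans":[0, 0, -20], "jaw":0.55}]' > next.json && python3 -m inch next.json 40
python3 - <<'E'
from h import *
c=snap('wrist','w7.png');s=ctrl.get_state();print(s['eef_pos'],s['contact_force'])
ms=ctrl.masks_of('wrist','pulley_large');print([(m['conf'],np.argwhere(m['region']).mean(0)[::-1].round(1)) for m in ms])
print([(np.round(r['position'],4).tolist(),round(r['conf'],2)) for r in ctrl.mark_of('wrist','pulley_large')])
pr=wproj(c,[.4515,-.0499,.160]);print(pr)
for m in ms:
  if np.hypot(*(np.argwhere(m['region']).mean(0)[::-1]-pr))<40:
    ct=max(cv2.findContours(m['region'].astype(np.uint8),0,1)[0],key=len)[:,0]
    print(cv2.fitEllipse(np.array([onz(c,u,.16)[:2] for u in ct],np.float32)*1000))
for t in ['tensioner_grip','tensioner_pivot']:
  for n in ('wrist','top','scene'):
    if n!='wrist': snap(n)
    print(t,n,[(np.round(r['position'],4).tolist(),round(r['conf'],2)) for r in ctrl.mark_of(n,t)])
E
```

```text
time: 12.45
eef_pos: [0.4483, -0.0505, 0.2417]
tcp_rot: [0.118, 0.993, 0.0, -0.002]
contact_force: [-0.0, 0.4, 1.0]
opening: 0.553
finger_force: 0.0
[ 0.45245774 -0.05182719  0.25112838] [ 2.11679213 -0.19720166  4.59086828]
[(0.8, array([259.9, 192.5])), (0.8, array([439. ,  85.8])), (0.77, array([455.4, 167.8])), (0.63, array([468. ,  24.4]))]
[([0.449, -0.0521, 0.1403], 0.96), ([0.2994, 0.3216, -0.0027], 0.96), ([0.3908, 0.235, -0.002], 0.88), ([0.5263, 0.2554, 0.0007], 0.58)]
[261.13682134 194.37771163]
((451.5994567871094, -51.02137756347656), (79.1839370727539, 81.77735137939453), 75.67057800292969)
tensioner_grip wrist [([0.4671, -0.2427, 0.189], 0.68)]
tensioner_grip top [([0.4656, -0.2431, 0.1965], 0.77)]
tensioner_grip scene [([0.464, -0.2418, 0.1891], 0.76), ([0.5078, 0.5103, 0.0021], 0.71)]
tensioner_pivot wrist [([0.5368, -0.17, 0.1276], 0.94)]
tensioner_pivot top [([0.5326, -0.1671, 0.133], 0.65), ([0.513, 0.512, 0.0003], 0.58)]
tensioner_pivot scene [([0.5397, -0.1658, 0.1312], 0.59)]
```

The pulley's rim measures 81 mm at z = 0.16, centred at (0.4516,-0.051), so it is home. Grip is about (0.4656,-0.2425), 104 mm from the pivot, as it should be. Turning the fingers' closing line along the tangent (q6 range allows the positive turn).

Careful with the scale: shifts go in units of 5 mm and turns go in units of 0.2 rad. That gives: -0.182 m is -36.4, -0.16 m is -32, 1.8 rad is 9.

```bash
echo '[{"trans":[-1.2, -4, 0], "turn_vec":[0, 0, 0.9], "jaw":0.7}, {"trans":[-2.4, -8, 0], "turn_vec":[0, 0, 1.8], "jaw":0.7}, {"trans":[-4, -12, 0], "turn_vec":[0, 0, 2.7], "jaw":0.7}, {"trans":[-5.4, -16, 0], "turn_vec":[0, 0, 3.6], "jaw":0.7}, {"trans":[-6.8, -20, 0], "turn_vec":[0, 0, 4.5], "jaw":0.7}, {"trans":[-8, -24, 0], "turn_vec":[0, 0, 5.4], "jaw":0.7}, {"trans":[-9.4, -28, 0], "turn_vec":[0, 0, 6.3], "jaw":0.7}, {"trans":[-10.6, -32, 0], "turn_vec":[0, 0, 7.2], "jaw":0.7}, {"trans":[-12, -36.4, 0], "turn_vec":[0, 0, 8.1], "jaw":0.7}, {"trans":[-12, -36.4, 0], "turn_vec":[0, 0, 9], "jaw":0.7}]' > next.json && python3 -m inch next.json
echo '[{"turn_vec":[0, 0, 0.285], "jaw":0.7}, {"turn_vec":[0, 0, 0.285], "jaw":0.7}]' > next.json && python3 -m inch next.json
python3 - <<'E'
from h import *
G=[];P=[]
for k in range(2):
 for n in ('wrist','scene'):
  c=snap(n)
  for t,L in (('tensioner_grip',G),('tensioner_pivot',P)):
    L+=[r['position'] for r in ctrl.mark_of(n,t)[:1]]
print(np.round(G,4).tolist(),np.round(P,4).tolist())
E=np.mean([(ctrl.read_camera('wrist'),ctrl.get_state()['eef_pos'])[1] for _ in range(4)],0)
s=ctrl.get_state();print(E,s['qpos'].round(3),s['contact_force'],R.from_quat(s['tcp_rot']).as_matrix().round(3))
print(totool(np.median(G,0)*[1,1,0]+[0,0,.14]-E))
E
```

```text
time: 14.35
eef_pos: [0.4651, -0.2433, 0.2423]
tcp_rot: [0.853, 0.521, -0.0, -0.0]
contact_force: [0.5, 0.0, -0.0]
opening: 0.702
finger_force: 0.0
time: 14.6
eef_pos: [0.4651, -0.2419, 0.2424]
tcp_rot: [0.866, 0.501, -0.0, -0.0]
contact_force: [-0.2, -0.7, 0.6]
opening: 0.702
finger_force: 0.0
[[0.4644, -0.2436, 0.1903], [0.4668, -0.2448, 0.1877], [0.4652, -0.2429, 0.1917], [0.4661, -0.2448, 0.1875]] [[0.538, -0.1706, 0.1294], [0.5386, -0.1701, 0.1313], [0.5399, -0.1687, 0.1287], [0.5399, -0.1669, 0.1313]]
[ 0.46519892 -0.24189697  0.24274091] [-0.673 -0.076  1.906  0.     1.312 -0.15 ] [ 0.71136901 -0.06235172  0.43100139] [[ 0.499  0.866  0.   ]
 [ 0.866 -0.499 -0.   ]
 [-0.     0.    -1.   ]]
[-0.00176977  0.00153736  0.10274097]
```

Converted, 0.1 m is 20, 0.085 m is 17.

```bash
echo '[{"trans":[-0.4, 0.2, 6], "jaw":0.7}, {"trans":[-0.4, 0.2, 12], "jaw":0.7}, {"trans":[-0.4, 0.2, 17], "jaw":0.7}, {"trans":[-0.4, 0.2, 20], "jaw":0.7}, {"trans":[-0.4, 0.2, 20], "jaw":0.7}]' > next.json && python3 -m inch next.json
echo '[{"jaw":0.3}, {"jaw":0.0}, {"jaw":0.0}, {"jaw":0.0}]' > next.json && python3 -m inch next.json 30
```

```text
time: 16.02
eef_pos: [0.4645, -0.2437, 0.1417]
tcp_rot: [0.866, 0.5, -0.0, -0.001]
contact_force: [0.5, -0.7, -0.1]
opening: 0.704
finger_force: 0.0
time: 16.52
eef_pos: [0.4663, -0.245, 0.1443]
tcp_rot: [0.866, 0.5, 0.001, 0.002]
contact_force: [2.3, -1.1, 3.4]
opening: 0.24
finger_force: 30.7
```

Converted, -0.003 m is -0.6, -0.002 m is -0.4.

```bash
echo '[{"trans":[-0.2, 1, -0.4], "jaw":0}, {"trans":[-0.4, 2, -0.4], "jaw":0}, {"trans":[-0.5, 3.1, -0.4], "jaw":0}, {"trans":[-0.6, 4.2, -0.4], "jaw":0}, {"trans":[-0.6, 4.2, -0.4], "jaw":0}]' > next.json && python3 -m inch next.json
echo '[{"trans":[0, 1, 0], "jaw":0}, {"trans":[0, 2, 0], "jaw":0}, {"trans":[0.1, 3, 0], "jaw":0}, {"trans":[0.2, 4, 0], "jaw":0}, {"trans":[0.2, 4, 0], "jaw":0}, {"trans":[0.2, 4, 0], "jaw":0}]' > next.json && python3 -m inch next.json
python3 - <<'E'
from h import *
F=[];X=[]
for _ in range(6):
  ctrl.read_camera('wrist');s=ctrl.get_state();F.append(s['contact_force']);X.append(s['eef_pos'])
f=np.mean(F,0);x=np.mean(X,0);d=x-np.array([.539,-.169,0]);print(f,totool(f),x,np.hypot(*d[:2]),np.degrees(np.arctan2(d[1],d[0]))%360)
snap('scene');print([(np.round(r['position'],4).tolist(),round(r['conf'],2)) for r in ctrl.mark_of('scene','tensioner_grip')])
E
```

```text
time: 17.15
eef_pos: [0.4788, -0.2562, 0.144]
tcp_rot: [0.865, 0.501, -0.003, -0.004]
contact_force: [-7.4, 1.7, 6.0]
opening: 0.242
finger_force: 29.3
time: 17.9
eef_pos: [0.4954, -0.2668, 0.144]
tcp_rot: [0.865, 0.502, -0.005, -0.003]
contact_force: [-11.1, -0.8, 5.9]
opening: 0.244
finger_force: 29.6
[-10.72231043  -1.62989247   5.07357906] [-6.76983576 -8.54963381 -4.94355949] [ 0.49536668 -0.26679676  0.14404995] 0.10708908585531131 245.95532439700713
[([0.4978, -0.2612, 0.1894], 0.55)]
```

```bash
cat > m.py <<'E'
from h import *
F=[];X=[]
for _ in range(4):
  ctrl.read_camera('wrist');s=ctrl.get_state();F.append(s['contact_force']);X.append(s['eef_pos'])
f=np.mean(F,0);x=np.mean(X,0);d=(x-np.array([.539,-.169,0]))[:2];r=np.hypot(*d);d/=r
print('rad',r,'ang',np.arctan2(d[1],d[0])%(2*np.pi)-np.radians(226.3),'Ft',f[:2]@[-d[1],d[0]],'Fr',f[:2]@d,'Fz',f[2],s['finger_force'],s['time'])
E
echo '[{"trans":[-0.4, 0.4, -0.2], "jaw":0}, {"trans":[-0.4, 1.2, -0.4], "jaw":0}, {"trans":[-0.4, 1.2, -0.4], "jaw":0}]' > next.json && python3 -m inch next.json >/dev/null; python3 m.py
echo '[{"trans":[0, 0.6, 0], "jaw":0}, {"trans":[0.2, 1.2, 0], "jaw":0}, {"trans":[0.2, 1.2, 0], "jaw":0}]' > next.json && python3 -m inch next.json >/dev/null; python3 m.py
```

```text
rad 0.10726856130038642 ang 0.3847755322173487 Ft -9.124905996680914 Fr 0.016033099167941156 Fz 1.0191645385369705 29.541663093259558 18.875
rad 0.10750298755164232 ang 0.43738882248063415 Ft -10.433801725202306 Fr -0.14398404261951647 Fz 2.0773307794280846 29.326827643672004 19.45
```

```bash
echo '[{"trans":[0, 0.6, 0], "jaw":0}, {"trans":[0.2, 1, 0], "jaw":0}, {"trans":[0.2, 1, 0], "jaw":0}]' > next.json && python3 -m inch next.json >/dev/null; python3 m.py
echo '[{"trans":[0.2, 0.6, 0], "jaw":0}, {"trans":[0.2, 1, 0], "jaw":0}, {"trans":[0.2, 1, 0], "jaw":0}]' > next.json && python3 -m inch next.json >/dev/null; python3 m.py
```

```text
rad 0.10766457177402222 ang 0.4821095124628343 Ft -10.952051311281522 Fr -0.24657674584183287 Fz 2.310175087600048 29.377699675387703 20.025
rad 0.10773805400997882 ang 0.5295440765403212 Ft -10.449345193400168 Fr -1.4303486142778952 Fz 1.924544489598602 29.448611505213194 20.6
```

Converted, 0.003 m is 0.6, 0.001 m is 0.2.

```bash
echo '[{"trans":[0.2, 0.6, 0], "jaw":0}, {"trans":[0.2, 0.6, 0], "jaw":0}, {"trans":[0.2, 0.6, 0], "jaw":0}, {"trans":[0.2, 0.6, 0], "jaw":0}]' > next.json && python3 -m inch next.json ; python3 m.py
python3 - <<'E'
from h import *
c=snap('wrist','w8.png');print([(np.round(r['position'],4).tolist(),round(r['conf'],2)) for r in ctrl.mark_of('wrist','pulley_large')])
for n in ('scene','top'):
  c=snap(n);print([(np.round(r['position'],4).tolist(),round(r['conf'],2)) for r in ctrl.mark_of(n,'tensioner_grip')+ctrl.mark_of(n,'pulley_large')])
s=ctrl.get_state();print(s['dq'].round(4),s['contact_force'],s['finger_force'])
E
```

```text
time: 21.1
eef_pos: [0.5171, -0.2746, 0.144]
tcp_rot: [0.865, 0.501, -0.005, -0.007]
contact_force: [-10.7, 4.6, 1.6]
opening: 0.246
finger_force: 29.4
rad 0.1078767867025267 ang 0.5580258016843613 Ft -11.290734211948154 Fr -1.1314926630113349 Fz 2.2391935923243964 29.39966659003403 21.3
[([0.4501, -0.0509, 0.1405], 0.63)]
[([0.522, -0.2695, 0.1888], 0.57), ([0.4475, -0.0492, 0.1432], 0.91), ([0.5297, 0.2553, 0.0012], 0.7), ([0.3556, 0.49, 0.0011], 0.66), ([0.3924, 0.2409, -0.0013], 0.52), ([0.2991, 0.3275, 0.0011], 0.51)]
[([0.2972, 0.3255, 0.003], 0.96), ([0.5286, 0.2543, -0.0024], 0.92), ([0.3571, 0.4872, 0.0012], 0.81)]
[-0.0008 -0.0019 -0.0005  0.0006  0.0007 -0.0015] [-9.99016741  3.80605563  2.25849   ] 29.40028215001803
```

```bash
python3 -c "
from plant import ctrl
print(ctrl.sign_off())"
```

```text
the job is handed in; nothing more can be done
None
```

The job is handed in; the judge's verdict was not shown. The large pulley is on the spindle hub up, at its measured seat height, and released. The gripper still holds the tensioner grip at about 0.56 rad (inferred from the grip's measured travel) against about 11 N.

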